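# Refit the kimchi-drawer shelf plate and shut the drawer

### The job

Someone left the glass jar in the kimchi fridge drawer, just where the shelf plate goes: take it out and stand it upright on the cutting board, then fetch the steel plate from its leaning stand and lower it over the drawer's two pins, not letting go until it lies flush on the bed. Then push the drawer fully home, and leave the mug, timer, oil bottle and bowl standing where they are.

Things in the scene. Friction and masses are not known exactly. Their poses are not given: they have to be found in the camera images.
- drawer (a joint): Opening of the drawer of the white countertop kimchi fridge (fixed, 300 deep x 340 wide x 220 mm high), in m: 0 is fully home against its stop, 0.24 fully out; it comes out towards the robot. Rubbing friction of about 3 N (plus 6 N per m/s) keeps it where it is left. It starts 0.165 to 0.20 out.
- bed (a point): Top of the drawer's white bed (120 x 200 mm), midway between its pins, 48 mm above the counter; moves with the drawer; x into the fridge (the closing direction), z up. Two upright steel pins at y = +-80 mm: 16 mm thick, 30 tall, top 12 mm tapering to 8 mm. Side walls: inner faces at y = +-127 mm, 100 mm above the counter. The upright fridge face, 220 mm high, lies (opening - 85 mm) beyond in +x.
- front (a point): Centre of the outer face of the drawer front, 80 mm above the counter, 125 mm nearer the robot (-x) than the bed point; same axes. The plain upright front panel is 300 wide, 40 thick, from 15 to 145 mm above the counter; when home, this outer face is 40 mm in front of the fridge face.
- plate: Steel shelf plate, 110 (x) x 200 (y) x 6 mm, 0.3-0.55 kg; origin centre of underside, z out of the handle side. Two round 20 mm through holes at y = +-80 mm, x = 0. Handle: central bar along x, 80 long, 14 thick in y, 36 to 54 mm above the underside, posts at x = +-34 mm. Fits either way round (half turn). Starts on the stand, leaning: its z axis 0.61 rad from vertical, towards the stand's -x.
- stand: Fixed wooden leaning stand, about 130 (x) x 170 (y) x 120 mm high; origin centre of its underside on the counter. Two rails slope up towards its +x at 0.61 rad; a lip along the low front edge, 10 mm proud of the rails, stops the plate sliding. The plate lifts off square to the rails.
- jar: Closed glass jar with a screw-top steel lid, 60 mm diameter, 115 mm high, about 0.2 to 0.4 kg; origin centre of its underside. It starts upright on the drawer's bed between the pins.
- board: Fixed walnut cutting board, 280 (x) x 220 (y) x 18 mm thick; origin centre of its underside. The mug and the timer stand somewhere on it, with room left for the jar.
- mug: Teal ceramic mug, 76 mm diameter, 85 mm high, handle sticking out about 30 mm along its +y; origin centre of its underside. Bystander on the board.
- timer: White press-button kitchen timer, 70 x 70 x 32 mm, origin centre of its underside. Bystander on the board.
- oil: Amber oil bottle, 60 mm diameter, 190 mm high, origin centre of its underside. Bystander near the fridge, behind the stand or the board.
- bowl: White ceramic bowl, 90 mm diameter, 45 mm high, origin centre of its underside. Bystander near the fridge, behind the stand or the board.

How it is judged:
By the outcome, as a careful person would: the job done as asked, in the order asked, and still so for the second after the job is handed in, with the robot touching nothing.
It also fails if it takes over 72 s, if anything falls off the work surface, if the arm or the gripper's body presses on something with over 40 N, if the wrist force passes 120 N, or if a joint passes its speed limit or range.

### The arm

A 6-joint arm with a two-finger parallel gripper is mounted at the origin on the work surface. World frame = base frame: x ahead of the robot, y to its left, z up, the work surface at z = 0. Lengths are in mm, angles in rad, forces in N, time in s.
With the tool pointing down it reaches from about 400 to 825 mm from the base axis. Payload 7 kg.
Tool frame: the origin (TCP) lies at the very end of the fingers, on their centre line; the grasp point (between the pads) lies 19 mm behind it; z points along the fingers, y is the line along which they close (so a half turn about z gives the same grasp; the last joint's range is limited). The gripper opens to 88 mm and grips with 3 to 60 N. Pads are 19 mm wide; open, the fingers measure 130 mm over their backs; the gripper's body (78 mm by 193 mm) begins 47 mm behind the grasp point.
Start: joints at [-0.89, 0.359, 0.012, 0, -1.224, -0.288], TCP at [258.346, -623.58, 226.561] pointing down, gripper open.
Joint ranges: [-3.07, 3.07], [-1.43, 2.12], [-1.02, 1.25], [-3.03, 1.67], [-3.05, -0], [-3.03, 3.03]. Speed limits (rad/s): [2.39, 2.39, 3.01, 3.14, 3.14, 3.14].

### API

Orientations are given as a unit quaternion [x, y, z, w].
In Python, from plant import bot gives the robot as it stands. Calls block until the motion is done:
- bot.move_ptp(position, orientation): joint-space move of the TCP to a pose.
- bot.line_to(position, velocity=150, ori=None): straight line of the TCP; ori=None keeps the orientation; velocity is the mean speed in mm/s.
- bot.move_joints(angles): joint-space move.
- bot.move_gripper(opening, force=None): finger opening in mm; force is the grip in N (None keeps the last); returns when the fingers have stopped.
- bot.pause(seconds).
- bot.solve_ik(position, orientation): joint angles nearest the present ones, or None.
- bot.read_state(): the state.
- bot.camera(name): name is "scene" or "top" or "wrist"; returns the picture (420x560x3 uint8, red, green, blue); there is no depth.
- bot.get_calibration(name): a dict with "fx", "fy", "cx", "cy" (pixels), "view" (4x4, takes a point from world to camera coordinates); the wrist camera has in their place "T_tool_cam" (4x4, takes a point from camera to tool coordinates, whose origin is the TCP and whose axes are the flange's). Camera axes: x right, y up, looking along -z (the intrinsics and any distortion apply to the point x, -y, -z); pixel columns grow to the right and rows downward; lengths in mm; the calibration is good to about 2 mm. The wrist camera is an equidistant fisheye: a pixel r from the principal point sees the ray r / f radians off the axis. A picture is of the moment at which its call begins: read the wrist's pose just before it. get_calibration takes no time and is no camera call.
A pose or a line that the arm cannot do raises bot.Unreachable and nothing moves.
- bot.close_job(): hands the job in; it is judged then, once.
The state is a dict: "t": time; "joint_pos": joint angles; "qvel": joint speeds; "tau": joint torques, N m; "tcp_pos": TCP position; "eef_rot": TCP orientation; "contact_force": force on the tool from outside, world axes, zero at the start; "moment": the same for the moment, N m; "width": finger opening in mm; "finger_force": force on a finger pad.
Only numpy, scipy, OpenCV 4.12 (cv2) and the standard library are available. Lean on these libraries where they do the work, as an engineer would, in place of code of your own. Each camera call takes 0.05 s, during which the arm holds its last target. There are 200 camera calls.

## Working session

There is one attempt and no reset: what is moved stays moved. The work goes in short steps, each a Python script; the robot and the scene stay as the last script left them, time stands still between calls to the robot, and variables do not carry over. Pictures are saved under pics/ and viewed, at most 10 in all, crops included, and the job is handed in when it is done.

```bash
mkdir -p pics; ls; python3 - <<'E'
from plant import bot
import cv2,json
for n in ["scene","top"]:
    im=bot.camera(n); cv2.imwrite(f"pics/{n}0.png",im[:,:,::-1])
    c=bot.get_calibration(n); print(n,{k:(v.tolist() if hasattr(v,'tolist') else v) for k,v in c.items()})
print(bot.get_calibration("wrist"))
s=bot.read_state();print(s)
E
```

```text
pics
scene {'fx': 485.6269260198861, 'fy': 485.6269260198861, 'cx': 284.609884429167, 'cy': 198.23226467492358, 'view': [[-0.9904932065095254, -0.13752883211572606, -0.0030046955524713594, 558.8500545244755], [0.10208636044147858, -0.7495235172174075, 0.6540587681163363, -141.95949528901153], [-0.09220402849274603, 0.6475340280440338, 0.756437769849429, -1184.2062451287538], [0.0, 0.0, 0.0, 1.0]]}
top {'fx': 416.37422393188984, 'fy': 416.37422393188984, 'cx': 283.01127509666657, 'cy': 207.72521879562302, 'view': [[0.005755276553528184, -0.9993671907120353, 0.03510120966756809, -42.906338192405336], [0.9821356076836943, 0.012251353967979878, 0.18777527112410627, -593.8613686512782], [-0.18808648253283047, 0.03339344927205679, 0.9815846130793522, -926.5075341513027], [0.0, 0.0, 0.0, 1.0]]}
{'fx': 325.19226210127806, 'fy': 325.19226210127806, 'cx': 282.4758801628145, 'cy': 209.7278689963922, 'T_tool_cam': array([[-5.41252717e-05,  9.52987095e-01,  3.03010881e-01,
         8.10464265e+01],
       [ 9.99999849e-01,  2.17549086e-04, -5.05579889e-04,
        -3.66026270e-01],
       [-5.477
[... 151 characters left out ...]
00]])}
{'t': 0.1, 'joint_pos': array([-8.89878538e-01,  3.59356200e-01,  1.11576649e-02, -2.86985629e-04,
       -1.22409687e+00, -2.88107709e-01]), 'qvel': array([-0.00136888, -0.00121965,  0.00167034,  0.00156842,  0.00089367,
        0.0010574 ]), 'tau': array([-9.68346540e-04, -5.84162271e+01,  2.93751669e+01,  7.01544642e+00,
        1.01416820e-02, -7.04394120e-05]), 'tcp_pos': array([ 258.19053969, -623.20380639,  225.69690965]), 'eef_rot': array([-1.95096777e-01,  9.80783701e-01,  7.26108210e-04, -2.29727549e-04]), 'contact_force': array([ 0.85540826,  0.37573768, -0.13115703]), 'moment': array([-0.00499631, -0.00496492,  0.01239297]), 'finger_force': 0.0, 'width': 87.40427383822916}
```

```bash
python3 -c "
import cv2
for n in ['scene','top']:
    cv2.imwrite(f'pics/{n}0b.png',cv2.resize(cv2.imread(f'pics/{n}0.png'),(800,600),interpolation=cv2.INTER_CUBIC))"
```

```text
(no output)
```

View pics/top0b.png

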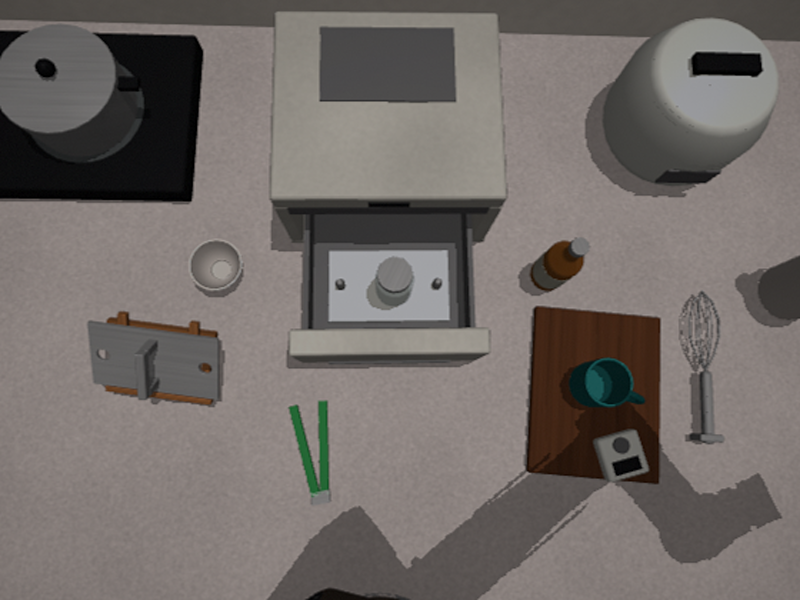

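View pics/scene0b.png

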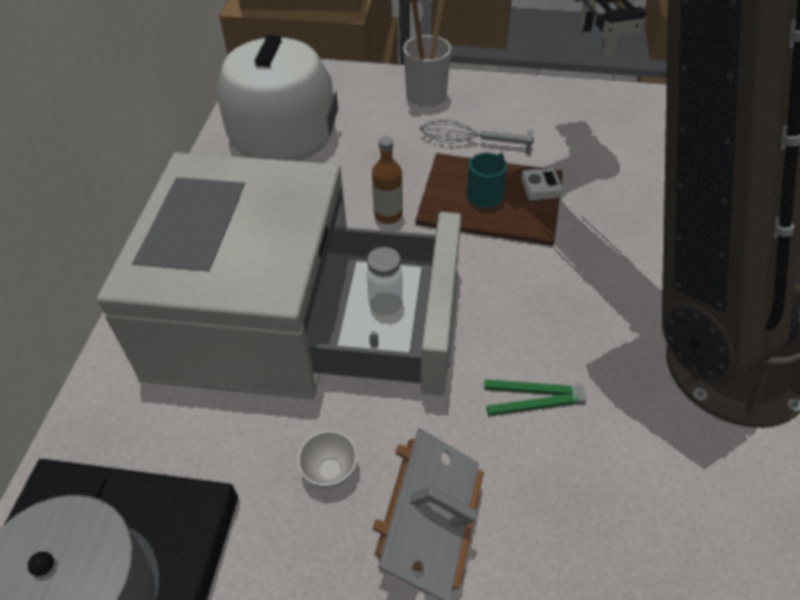

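The top view shows the drawer with its bed corners at about (328,251), (448,250), (449,320) and (330,322). The pins are at (340,284) and (437,284), and the jar lid is at (395,270). The leaning plate has its holes at (102,354) and (205,367), the mug is at (603,383) and the timer at (622,455). The scene view shows the same things: lid (384,260), near pin (374,338), plate holes (447,459) and (417,567).

```bash
cat > h.py <<'E'
import numpy as np, cv2
from plant import bot
from scipy.spatial.transform import Rotation as R
S=560/800
def ray(name,px,scale=S,pose=None):
    c=bot.get_calibration(name); u=(px[0]+.5)*scale-.5; v=(px[1]+.5)*scale-.5
    x=(u-c['cx'])/c['fx']; y=(v-c['cy'])/c['fy']
    if name=='wrist':
        r=np.hypot(x,y); k=np.sin(r)/r if r>1e-9 else 1
        d=np.array([x*k,-y*k,-np.cos(r)])
        T=np.eye(4);T[:3,:3]=R.from_quat(pose[1]).as_matrix();T[:3,3]=pose[0]
        T=T@np.array(c['T_tool_cam'])
    else:
        d=np.array([x,-y,-1]); T=np.linalg.inv(np.array(c['view']))
    d=T[:3,:3]@d
    return T[:3,3],d/np.linalg.norm(d)
def atz(r,z): o,d=r; return o+d*(z-o[2])/d[2]
def tri(*rs):
    A=sum(np.eye(3)-np.outer(d,d) for o,d in rs); b=sum((np.eye(3)-np.outer(d,d))@o for o,d in rs)
    p=np.linalg.solve(A,b); return p,max(np.linalg.norm(np.cross(p-o,d)) for o,d in rs)
def proj(name,p,scale=S,pose=None):
    c=bot.get_calibration(name)
    if name=='wrist':
        T=np.eye(4);T[:3,:3]=R.from_quat(pose[1]).as_matrix();T[:3,3]=pose[0]
        V=np.linalg.inv(T@np.array(c['T_tool_cam']))
    else: V=np.array(c['view'])
    q=V[:3,:3]@p+V[:3,3]; q=np.array([q[0],-q[1],-q[2]])
    if name=='wrist':
        h=np.hypot(q[0],q[1]); a=np.arctan2(h,q[2]); uv=q[:2]/h*a
    else: uv=q[:2]/q[2]
    return ((uv*[c['fx'],c['fy']]+[c['cx'],c['cy']])+.5)/scale-.5
def tool(yaw,tilt=None):
    """pointing down; tool y (closing line) at world angle yaw"""
    y=np.array([np.cos(yaw),np.sin(yaw),0]);z=np.array([0,0,-1.]);return R.from_matrix(np.c_[np.cross(y,z),y,z]).as_quat()
def st():
    s=bot.read_state(); return np.array(s['tcp_pos']),np.array(s['eef_rot'])
E
python3 - <<'E'
from h import *
np.set_printoptions(precision=1,suppress=True)
T=lambda *p: ray('top',p); Sc=lambda *p: ray('scene',p)
for p in [(328,251),(448,250),(449,320),(330,322)]: print('bed',atz(T(*p),48))
for p in [(340,281),(437,281)]: print('pin top',atz(T(*p),78))
print('pin tri',tri(T(340,281),Sc(374,334)))
print('lid',atz(T(395,269),163),tri(T(395,269),Sc(384,259)))
for p in [(290,331),(489,329)]: print('front',atz(T(*p),145))
for p in [(290,357),(489,354)]: print('front outer top',atz(T(*p),145))
print('hole',tri(T(102,354),Sc(417,567)),tri(T(205,367),Sc(447,459)))
for a,b in [((88,320),(382,568)),((221,340),(418,431)),((218,402),(479,461)),((93,383),(449,600))]: print('plate',tri(T(*a),Sc(*b)))
for p in [(537,307),(660,318),(658,483),(528,470)]: print('board',atz(T(*p),18))
print('mug',atz(T(608,383),103)); 
for p in [(593,441),(636,430),(649,467),(609,482)]: print('timer',atz(T(*p),50))
E
```

```text
bed [673.3  91.7  48. ]
bed [ 678.1 -111.3   48. ]
bed [ 557.9 -112.    48. ]
bed [552.4  84.8  48. ]
pin top [615.2  67.9  78. ]
pin top [617.3 -89.6  78. ]
pin tri (array([612.4,  68.4,  74.2]), np.float64(3.584283780396728))
lid [616.  -19.5 163. ] (array([609.7, -19.1, 163.6]), np.float64(6.057845860598918))
front [524.1 134.4 145. ]
front [ 530.2 -161.2  145. ]
front outer top [485.8 132.8 145. ]
front outer top [ 492.8 -160.4  145. ]
hole (array([492. , 432.9,  82.7]), np.float64(1.3027701702635324)) (array([471.3, 275.4,  76.5]), np.float64(3.6050924807476172))
plate (array([537.7, 447.8, 107.1]), np.float64(5.001797534426629))
plate (array([514.3, 247.7,  96.2]), np.float64(1.053887653962415))
plate (array([421.3, 258.9,  49.5]), np.float64(0.1315989584190969))
plate (array([447.9, 457.5,  50.4]), np.float64(2.0758151433719463))
board [ 586.9 -268.1   18. ]
board [ 570.1 -482.6   18. ]
board [ 295.  -458.3   18. ]
board [ 315.1 -243.3   18. ]
mug [ 453.5 -352.5  103. ]
timer [ 363.4 -342.6   50. ]
timer [ 381. -414.   50.]
timer [ 323.2 -431.1   50. ]
timer [ 300.  -364.9   50. ]
```

```bash
python3 - <<'E'
from h import *
np.set_printoptions(precision=4,suppress=True)
q=tool(np.pi/2+.015)
print(bot.solve_ik([610,-18,310],q))
# feasibility of tilted plate grasp
u=np.array([.992,-.125,0]);a=.61
px=u*np.cos(a)+[0,0,np.sin(a)];pz=-u*np.sin(a)+[0,0,np.cos(a)];py=np.cross(pz,px)
for s in (1,-1):
    M=np.c_[np.cross(s*py,-pz),s*py,-pz]; 
    for h in (26,150,200): print(s,h,bot.solve_ik(np.array([481,353,77])+pz*(h-6),R.from_matrix(M).as_quat()))
bot.move_ptp([610,-18,310],q); bot.pause(.2)
print(bot.read_state()['t'],st())
im=bot.camera('wrist'); np.save('w1.npy',np.r_[st()[0],st()[1]])
cv2.imwrite('pics/w1.png',cv2.resize(im[:,:,::-1],(800,600),interpolation=cv2.INTER_CUBIC))
E
```

```text
[ 0.2902  0.2117 -0.0033  0.     -1.3558 -1.846 ]
1 26 None
1 150 [ 1.4076  0.0448 -0.9194  0.9051 -0.8151  2.4699]
1 200 [ 1.5229 -0.0153 -0.8526  0.7762 -0.953   2.5301]
-1 26 None
-1 150 [ 1.4076  0.0448 -0.9194  0.9051 -0.8151 -0.6717]
-1 200 [ 1.5229 -0.0153 -0.8526  0.7762 -0.953  -0.6115]
2.8 (array([609.998 , -18.5349, 309.93  ]), array([-0.0071,  1.    , -0.    , -0.    ]))
```

View pics/w1.png

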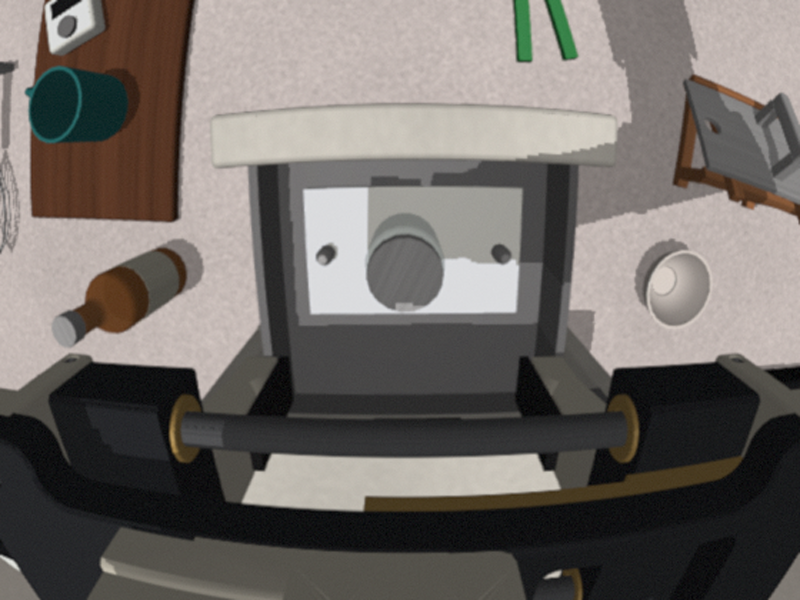

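The wrist view shows the jar lid centred at about (405,271), the pin tops at (328,249) and (500,250), and the bed corners at (304,190), (522,188), (517,313) and (311,314). The oil bottle, bowl, board and stand are all clear of the drawer. The square-on plate grasp didn't solve at depth, so I'll scan for tilts that do.

```bash
python3 - <<'E'
from h import *
np.set_printoptions(precision=2,suppress=True)
w=np.load('w1.npy');P=(w[:3],w[3:]);W=lambda *p: ray('wrist',p,pose=P);T=lambda *p: ray('top',p)
print('lid',atz(W(405,271),163),tri(W(405,271),T(395,269)))
for a,b in [((328,249),(437,281)),((500,250),(340,281))]: print('pin',atz(W(*a),78),tri(W(*a),T(*b)))
for a in [(304,190),(522,188),(517,313),(311,314)]: print('bed',atz(W(*a),48))
u=np.array([.992,-.125,0]);a=.61
px=u*np.cos(a)+[0,0,np.sin(a)];pz=-u*np.sin(a)+[0,0,np.cos(a)];py=np.cross(pz,px)
def ok(p,M):
    r=bot.solve_ik(p,R.from_matrix(M).as_quat()); return r
def tm(u,py,t,s):
    z=u*np.sin(t)-np.array([0,0,np.cos(t)]); y=s*py; return np.c_[np.cross(y,z),y,z]
c=np.array([481,353,77])-6*pz+45*pz
for t in np.arange(-.1,.62,.1):
  for s in (1,-1):
    M=tm(u,py,t,s); print('stand %.1f'%t,s,[ok(c+M[:,2]*19+k*pz,M) for k in (0,)])
c=np.array([615,-10,48+45])
for t in np.arange(-.3,.62,.1):
  for s in (1,-1):
    M=tm(np.array([1,-.015,0]),np.array([.015,1,0]),t,s); print('bed %.1f'%t,s,[ok(c+M[:,2]*19+[0,0,k],M) for k in (0,)],ok(c+M[:,2]*19+[0,0,80],M) is not None)
E
```

```text
lid [605.59 -17.37 163.  ] (array([626.79, -18.77,  97.9 ]), np.float64(5.1017536506028))
pin [607.97 -83.55  78.  ] (array([622.17, -92.34,  32.9 ]), np.float64(5.139983732989341))
pin [606.51  65.5   78.  ] (array([612.24,  67.75,  71.38]), np.float64(4.376513281364202))
bed [ 558.71 -109.88   48.  ]
bed [553.38  89.71  48.  ]
bed [674.61  93.74  48.  ]
bed [ 678.36 -107.35   48.  ]
stand -0.1 1 [array([ 0.94,  0.37, -0.27, -0.11, -0.98, -2.57])]
stand -0.1 -1 [array([ 0.94,  0.37, -0.27, -0.11, -0.98,  0.57])]
stand 0.0 1 [array([ 1.  ,  0.33, -0.37,  0.  , -0.87, -2.69])]
stand 0.0 -1 [array([ 1.  ,  0.33, -0.37,  0.  , -0.87,  0.45])]
stand 0.1 1 [array([ 1.05,  0.3 , -0.49,  0.13, -0.76, -2.85])]
stand 0.1 -1 [array([ 1.05,  0.3 , -0.49,  0.13, -0.76,  0.29])]
stand 0.2 1 [None]
stand 0.2 -1 [array([ 1.1 ,  0.27, -0.61,  0.31, -0.65,  0.09])]
stand 0.3 1 [array([ 1.13,  0.24, -0.74,  0.56, -0.56,  2.98])]
stand 0.3 -1 [array([ 1.13,  0.24, -0.74,  0.56, -0.56, -0.16])]
stand 0.4 1 [array([ 1.11,  0.22, -0.87,  0.88, -0.5 ,  2.69])]
stand 0.4 -1 [array([ 1.11,  0.22, -0.87,  0.8
[... 574 characters left out ...]
3, -1.  ,  1.29])] True
bed 0.0 1 [array([ 0.3 ,  0.4 , -0.31,  0.  , -0.86, -1.89])] True
bed 0.0 -1 [array([ 0.3 ,  0.4 , -0.31,  0.  , -0.86,  1.25])] True
bed 0.1 1 [array([ 0.32,  0.35, -0.42,  0.05, -0.71, -1.94])] True
bed 0.1 -1 [array([ 0.32,  0.35, -0.42,  0.05, -0.71,  1.2 ])] True
bed 0.2 1 [array([ 0.34,  0.3 , -0.53,  0.13, -0.55, -2.03])] True
bed 0.2 -1 [array([ 0.34,  0.3 , -0.53,  0.13, -0.55,  1.11])] True
bed 0.3 1 [array([ 0.35,  0.27, -0.68,  0.31, -0.35, -2.21])] True
bed 0.3 -1 [array([ 0.35,  0.27, -0.68,  0.31, -0.35,  0.93])] True
bed 0.4 1 [None] True
bed 0.4 -1 [None] True
bed 0.5 1 [None] True
bed 0.5 -1 [None] True
bed 0.6 1 [None] False
bed 0.6 -1 [None] False
```

```bash
python3 - <<'E'
import cv2,numpy as np
t=cv2.imread('pics/top0.png')[165:240,225:325]; w=cv2.imread('pics/w1.png')[170:320,290:540]
cv2.imwrite('pics/c1.png',np.hstack([cv2.resize(t,(400,300),interpolation=cv2.INTER_CUBIC),cv2.resize(w,(400,240),interpolation=cv2.INTER_CUBIC)[:,:]if 0 else cv2.copyMakeBorder(cv2.resize(w,(400,240),interpolation=cv2.INTER_CUBIC),0,60,0,0,0)]))
E
```

```text
(no output)
```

View pics/c1.png

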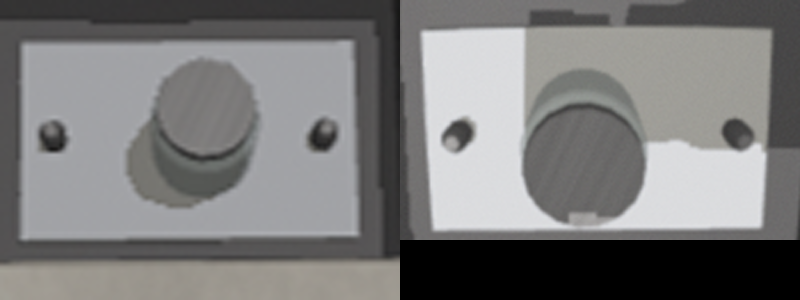

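The crop shows the lid centre at (206,108) in the top half, with pin tops at (46,128) and (325,128). In the wrist half the lid is at (184,165), with pin tops at (52,144) and (345,141).

```bash
python3 - <<'E'
from h import *
np.set_printoptions(precision=1,suppress=True)
w=np.load('w1.npy');P=(w[:3],w[3:])
T=lambda x,y: ray('top',((225+(x+.5)/4-.5),165+(y+.5)/4-.5),1)
W=lambda x,y: ray('wrist',(290+(x+.5)/1.6-.5,170+(y+.5)/1.6-.5),pose=P)
for n,z,a,b in [('lid',163,(206,108),(184,165)),('pin-',78,(325,128),(52,144)),('pin+',78,(46,128),(345,141))]:
    print(n,atz(T(*a),z),atz(W(*b),z),tri(T(*a),W(*b)))
for a in [(20,42),(354,41),(358,238),(20,240)]: print(atz(T(*a),48))
E
```

```text
lid [608.4 -19.1 163. ] [606.9 -17.5 163. ] (array([606.3, -18.3, 168.6]), np.float64(1.0906939461532783))
pin- [617.2 -89.9  78. ] [617.6 -88.8  78. ] (array([620. , -90.9,  66.1]), np.float64(0.23556265089241915))
pin+ [615.   71.9  78. ] [613.4  70.8  78. ] (array([615.6,  72.4,  71.6]), np.float64(0.7665735872848264))
[674.3  91.3  48. ]
[ 678.  -110.5   48. ]
[ 557.3 -111.9   48. ]
[553.9  87.8  48. ]
```

```bash
python3 - <<'E'
from h import *
np.set_printoptions(precision=2,suppress=True)
bot.line_to([607.5,-18.3,110],200)
bot.move_gripper(50,35); s=bot.read_state(); print(s['t'],s['width'],s['finger_force'],s['contact_force'])
bot.line_to([607.5,-18.3,250],200)
f0=np.array(bot.read_state()['contact_force']); print(f0,bot.read_state()['width'])
bot.line_to([370,-290,250],300); bot.line_to([370,-290,84],180); bot.pause(.2)
f0=np.array(bot.read_state()['contact_force']); z=84
while z>76:
    z-=1; bot.line_to([370,-290,z],20); f=np.array(bot.read_state()['contact_force'])
    if f[2]-f0[2]>2.5: break
print(z,f0,f,bot.read_state()['width'],bot.read_state()['t'])
bot.move_gripper(88); bot.line_to([370,-290,260],250)
s=st(); im=bot.camera('wrist'); cv2.imwrite('pics/w2.png',im[:,:,::-1]); np.save('w2.npy',np.r_[s[0],s[1]])
# bed view, then plate views
bot.move_ptp([590,-9,290],tool(np.pi/2+.02)); bot.pause(.15)
s=st(); im=bot.camera('wrist'); cv2.imwrite('pics/w3.png',im[:,:,::-1]); np.save('w3.npy',np.r_[s[0],s[1]])
print(bot.read_state()['t'])
for i,p in ((4,[490,340,270]),(5,[440,300,270])):
    bot.move_ptp(p,tool(np.pi/2-.125)) if i==4 else bot.line_to(p,250)
    bot.pause(.15); s=st(); im=bot.camera('wrist'); cv2.imwrite(f'pics/w{i}.png',im[:,:,::-1]); np.save(f'w{i}.npy',np.r_[s[0],s[1]])
print(bot.read_state()['t'])
a=cv2.imread('pics/w2.png')[:,:];im=np.hstack([cv2.imread('pics/w2.png'),cv2.imread('pics/w3.png')]);im2=np.hstack([cv2.imread('pics/w4.png'),cv2.imread('pics/w5.png')])
cv2.imwrite('pics/q.png',cv2.resize(np.vstack([im,im2]),(800,600),interpolation=cv2.INTER_AREA))
E
```

```text
4.5833 59.27319533975832 35.00053600408137 [-0.07  1.44  2.85]
[-0.51  0.17 -5.28] 58.98453910716587
80 [-0.05 -0.33 -3.56] [-1.19  0.22  1.17] 59.22520765768802 9.0583
12.225
14.3917
```

View pics/q.png

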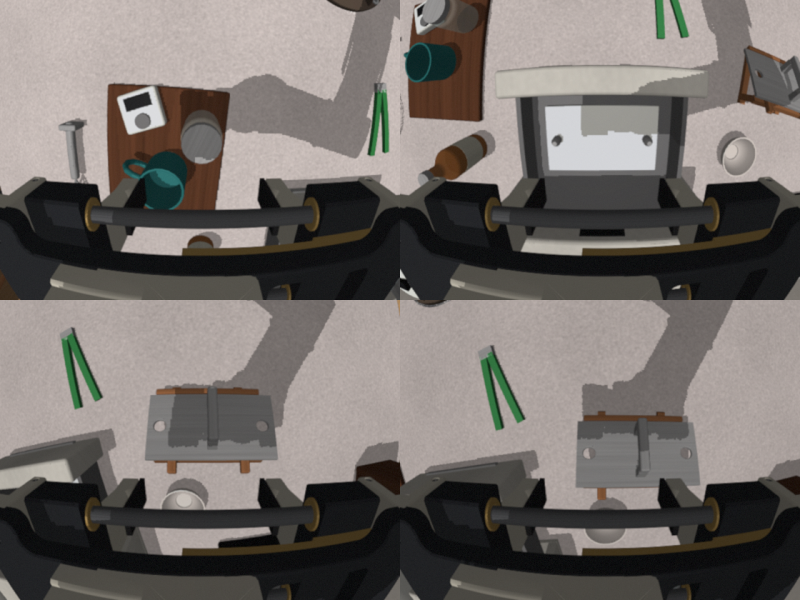

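The four wrist views show the jar upright on the board, clear of the mug and timer. The bed is empty with both pins visible. The plate on the stand appears in the lower two views, handle at (213,417) and (643,447). I'll crop those.

```bash
python3 - <<'E'
import cv2,numpy as np
a=cv2.imread('pics/w4.png')[115:235,195:395]; b=cv2.imread('pics/w5.png')[150:270,235:435]; c=cv2.imread('pics/w3.png')[135:255,190:390]
f=lambda i:cv2.resize(i,(800,480),interpolation=cv2.INTER_CUBIC)
h=np.vstack([f(a)[:,:]])
cv2.imwrite('pics/c4.png',f(a));cv2.imwrite('pics/c5.png',f(b))
E
```

```text
(no output)
```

View pics/c4.png

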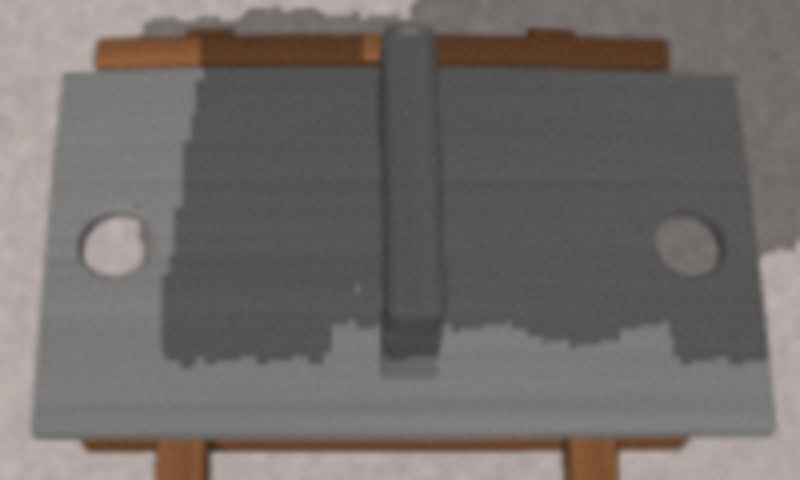

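View pics/c5.png

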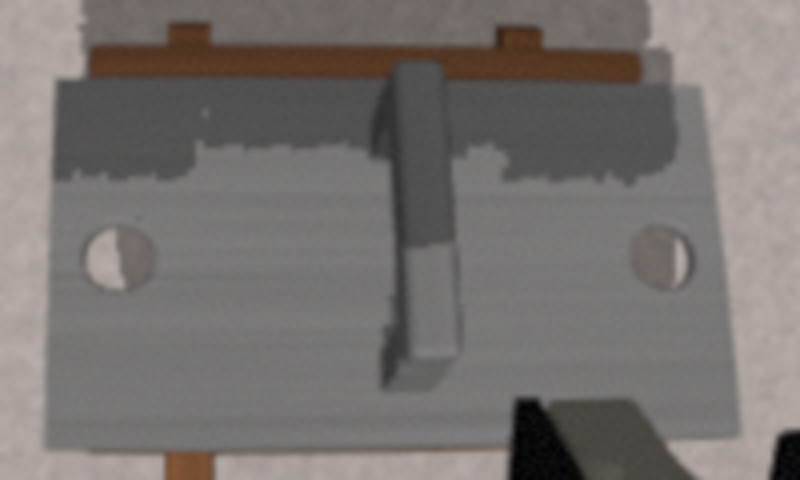

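Both crops give the plate corners, holes and bar-top corners cleanly. In c4 the holes are at (113,246) and (690,246), and in c5 at (120,259) and (662,258). I'll fit the 6-dof plate pose to all of these.

```bash
cat > fit.py <<'E'
from h import *
from scipy.optimize import least_squares
np.set_printoptions(precision=3,suppress=True)
obj=np.array([(-55,-100,6),(-55,100,6),(55,100,6),(55,-100,6),(0,-80,6),(0,80,6),(-40,-7,54),(-40,7,54),(40,7,54),(40,-7,54)],float)
p4=[(64,74),(736,76),(775,432),(34,436),(113,246),(690,246),(386,31),(434,31),(439,318),(384,318)]
p5=[(57,82),(700,88),(739,436),(46,450),(120,259),(662,258),(394,62),(441,62),(460,353),(410,357)]
obs=[]
for n,p,o in (('w4',p4,(195,115)),('w5',p5,(235,150))):
    w=np.load(n+'.npy'); obs.append(((w[:3],w[3:]),(np.array(p)+.5)/4-.5+o))
def res(v):
    X=R.from_rotvec(v[3:]).apply(obj)+v[:3]
    return np.concatenate([(np.array([proj('wrist',x,1,P) for x in X])-m).ravel() for P,m in obs])
r0=R.from_euler('z',-.125)*R.from_euler('y',-.61)
s=least_squares(res,np.r_[480,353,75,r0.as_rotvec()],loss='soft_l1')
M=R.from_rotvec(s.x[3:]).as_matrix(); np.save('plate.npy',np.c_[M,s.x[:3]])
print(s.x[:3],M,'tilt',np.arccos(M[2,2]),'yaw',np.arctan2(-M[0,1],M[1,1]));print(np.abs(res(s.x)).reshape(2,10,2).max(2))
E
python3 fit.py
```

```text
[487.009 355.13   72.441] [[ 0.812  0.121 -0.571]
 [-0.104  0.993  0.063]
 [ 0.574  0.008  0.819]] tilt 0.6113788510391167 yaw -0.12139742436102474
[[0.998 0.717 0.335 0.065 1.246 0.3   1.329 1.281 1.374 0.355]
 [0.18  0.17  0.236 0.317 0.229 0.372 0.861 0.533 1.215 0.992]]
```

```bash
cat >> h.py <<'E'
def H(M,p): T=np.eye(4);T[:3,:3]=M;T[:3,3]=p;return T
def plate_in_world():
    m=np.load('plate.npy'); return H(m[:,:3],m[:,3])
def grasp_T(t=.42,along=0):
    """tool pose in the plate frame: leans away from the plate normal"""
    P=plate_in_world(); d=t-.61
    z=np.array([np.sin(d),0,-np.cos(d)]); y=np.array([0,-1,0.])
    return H(np.c_[np.cross(y,z),y,z],np.array([along,0,45])+19*z)
def go(plate,kind='line',v=120):
    T=plate@grasp_T(); q=R.from_matrix(T[:3,:3]).as_quat()
    return bot.move_ptp(T[:3,3],q) if kind=='ptp' else bot.line_to(T[:3,3],v,q)
E
python3 - <<'E'
from h import *
np.set_printoptions(precision=2,suppress=True)
P=plate_in_world(); X=lambda p:(P@np.r_[p,1])[:3]
for p in [(0,80,6),(0,-80,6),(55,100,6),(-55,-100,6)]: print(proj('top',X(p)),proj('scene',X(p)))
def up(P,n,z=0): Q=P.copy();Q[:3,3]+=P[:3,2]*n;Q[2,3]+=z;return Q
bed=H(R.from_euler('z',np.pi+.02).as_matrix(),[615.8,-9,48])
G=grasp_T()
for n,Q in [('grasp',P),('pre',up(P,70)),('bed',bed),('bed+',up(bed,60)),('mid',up(H(bed[:3,:3],[480,150,0]),270))]:
    T=Q@G; print(n,T[:3,3],bot.solve_ik(T[:3,3],R.from_matrix(T[:3,:3]).as_quat()))
E
```

```text
[102.06 354.27] [414.77 569.44]
[204.31 367.65] [442.68 458.65]
[ 86.08 321.29] [375.77 566.95]
[217.03 398.63] [474.78 463.88]
grasp [469.07 357.16  91.95] [ 1.09  0.22 -0.9   0.97 -0.48 -0.52]
pre [429.13 361.56 149.27] [ 1.26  0.12 -0.83  0.71 -0.66 -0.39]
bed [619.39  -8.93  74.34] [ 0.34  0.31 -0.51  0.11 -0.57 -1.97]
bed+ [619.39  -8.93 134.34] [ 0.34  0.24 -0.44  0.09 -0.71 -1.95]
mid [483.59 150.07 296.34] [ 0.79 -0.08 -0.43  0.15 -1.09 -2.4 ]
```

```bash
python3 - <<'E'
from h import *
np.set_printoptions(precision=2,suppress=True)
P=plate_in_world()
def up(P,n,z=0): Q=P.copy();Q[:3,3]+=P[:3,2]*n;Q[2,3]+=z;return Q
bot.move_gripper(60)
go(up(P,85),'ptp'); print(bot.read_state()['t'],bot.read_state()['contact_force'])
go(P,v=90); s=bot.read_state(); print(s['t'],s['contact_force'],s['tcp_pos'],(P@grasp_T())[:3,3])
bot.move_gripper(8,50); s=bot.read_state(); print(s['width'],s['finger_force'],s['contact_force'])
go(up(P,50),v=80); s=bot.read_state(); print(s['width'],s['contact_force'],s['moment'])
go(up(P,50,150),v=200); s=bot.read_state(); print(s['t'],s['width'],s['contact_force'],s['moment'])
bed=H(R.from_euler('z',np.pi+.02).as_matrix(),[615.8,-9,48])
go(up(H(bed[:3,:3],[480,150,0]),270),'ptp')
go(up(bed,190),v=200); go(up(bed,50),v=150); bot.pause(.3)
s=bot.read_state(); print(s['t'],s['width'],s['tcp_pos'],(up(bed,50)@grasp_T())[:3,3],s['contact_force'],s['moment'])
ss=st()
for n in ('top','scene','wrist'): cv2.imwrite(f'pics/{n}6.png',bot.camera(n)[:,:,::-1])
np.save('w6.npy',np.r_[ss[0],ss[1]])
f=lambda i:cv2.resize(i,(400,300),interpolation=cv2.INTER_CUBIC)
t=cv2.imread('pics/top6.png')[140:260,195:355]; c=cv2.imread('pics/scene6.png')[110:290,180:420]; w=cv2.imread('pics/wrist6.png')
cv2.imwrite('pics/q6.png',np.vstack([np.hstack([f(t),f(c)]),np.hstack([f(w),f(w[60:240,160:400])])]))
E
```

```text
17.0667 [-0.35  0.11  0.75]
18.1583 [ 0.8  -0.12 -0.19] [469.13 357.23  92.13] [469.07 357.16  91.95]
13.567787623026597 49.999242424964905 [-1.82 -0.42  1.87]
13.76649209773941 [ 0.8  -0.32 -2.99] [ 0.05  2.07 -0.  ]
20.6417 13.31584339268238 [-1.11 -0.61 -4.29] [ 0.06  2.04 -0.01]
25.2083 13.74198130509596 [619.61  -8.87 124.93] [619.39  -8.93 124.34] [ 0.32 -0.25 -2.54] [-0.02  0.88  0.01]
```

View pics/q6.png

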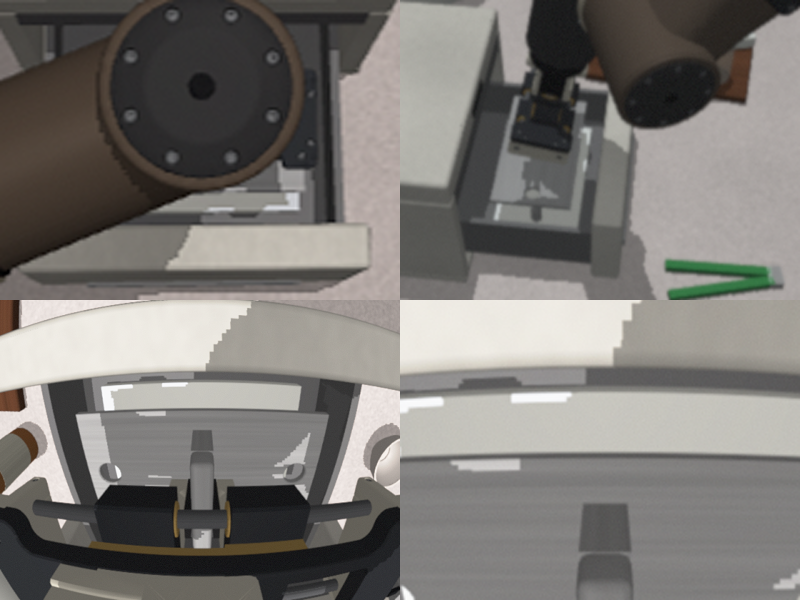

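The wrist view of q6 shows the plate held level above the bed. The holes are at (110,472) and (292,472), with the near edge at y≈412. I'll enlarge both holes and overlay the expected hole and pin projections.

```bash
python3 - <<'E'
from h import *
np.set_printoptions(precision=1,suppress=True)
w=np.load('w6.npy');P=(w[:3],w[3:]);im=cv2.imread('pics/wrist6.png')
PL=H(R.from_quat(P[1]).as_matrix(),P[0])@np.linalg.inv(grasp_T()); print(PL)
bed=H(R.from_euler('z',np.pi+.02).as_matrix(),[615.8,-9,48])
o=[]
for x0,y0,sy in ((105,205,1),(365,205,-1)):
    c=cv2.resize(im[y0:y0+70,x0:x0+90],(720,560),interpolation=cv2.INTER_CUBIC)
    o.append(cv2.resize(c,(400,311)))
k=400/90
for x0,y0 in ((105,205),(365,205)):
  for n,B,p in [(n,B,np.array([0,s*80,z])) for n,B,z in (('hole',PL,6),('pintop',bed,30),('pinbase',bed,0)) for s in (1,-1)]:
    u=proj('wrist',(B@np.r_[p,1])[:3],1,P); v=(u-[x0,y0]+.5)*k-.5
    if 0<v[0]<400: print(x0,n,v)
for p in [(55,100,6),(55,-100,6)]: print('corner',proj('wrist',(PL@np.r_[p,1.])[:3],1,P))
cc=cv2.resize(im[140:180,95:475],(800,84),interpolation=cv2.INTER_CUBIC)
cv2.imwrite('pics/c6.png',np.vstack([np.hstack(o),cc]))
E
```

```text
[[ -1.    0.   -0.  616. ]
 [ -0.   -1.   -0.   -8.9]
 [ -0.   -0.    1.   98.6]
 [  0.    0.    0.    1. ]]
105 hole [219.1 138.4]
105 pintop [273.8  44.1]
105 pinbase [326.3 -40.9]
365 hole [203.3 137.9]
365 pintop [147.7  43.6]
365 pinbase [ 95.2 -41.4]
corner [107.1 153.6]
corner [457.1 153.4]
```

View pics/c6.png

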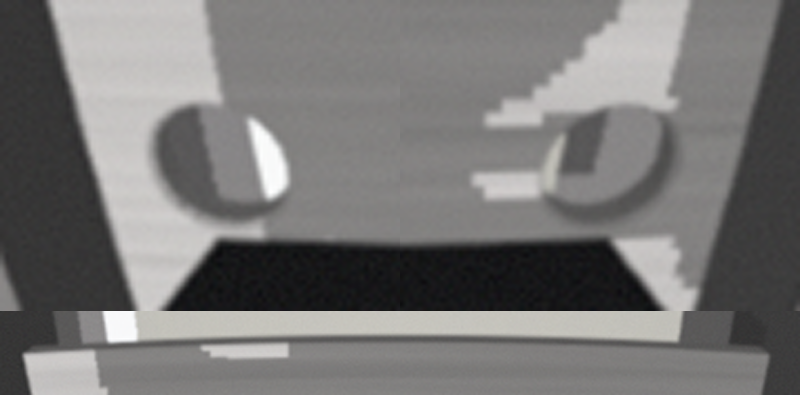

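The observed hole centres are (221,162) and (207,163), against predictions of (219,138) and (203,138). The near-edge corners are also about 6 px lower than predicted, so the plate sits a few mm off in the hand. I'll fit the slide, height and pitch.

```bash
python3 - <<'E'
from h import *
from scipy.optimize import least_squares
np.set_printoptions(precision=2,suppress=True)
w=np.load('w6.npy');P=(w[:3],w[3:]); TW=H(R.from_quat(P[1]).as_matrix(),P[0]); Gi=np.linalg.inv(grasp_T())
k=400/90; hc=lambda x0,x,y:((x+.5)/k-.5+x0,(y+.5)/k-.5+205)
sc=lambda x,y:((x+.5)/2.105-.5+95,(y-311+.5)/2.1-.5+140)
obj=np.array([(0,80,6),(0,-80,6),(55,100,6),(55,-100,6)],float); obs=np.array([hc(105,221,162),hc(365,207,163),sc(24,352),sc(768,352)])
def pl(v): # v: dx,dz,pitch about the grip point, yaw
    D=H(R.from_euler('zy',[v[3],v[2]]).as_matrix(),[0,0,0]); c=np.array([0,0,45.])
    D[:3,3]=c-D[:3,:3]@c+[v[0],0,v[1]]; return TW@Gi@D
def pr(v,pts): return np.array([proj('wrist',(pl(v)@np.r_[p,1])[:3],1,P) for p in pts])
for mask in ([1,1,1,1],[1,0,1,1],[1,1,0,1],[0,0,1,1]):
    m=np.array(mask); s=least_squares(lambda v:np.r_[(pr(v*m,obj)-obs).ravel(),.05*v[:2],5*v[2]],np.zeros(4))
    print(mask,s.x*m,'rms',np.sqrt(np.mean((pr(s.x*m,obj)-obs)**2)),'bar end',pr(s.x*m,[(40,0,54),(40,0,36),(34,0,6),(40,0,6)])[:,1],'org',pl(s.x*m)[:3,3],'z axis',pl(s.x*m)[:3,2])
E
```

```text
[1, 1, 1, 1] [-2.96  2.32 -0.01 -0.  ] rms 0.5063719472392207 bar end [229.81 207.99 190.76 180.56] org [618.45  -8.89 100.91] z axis [ 0.01 -0.    1.  ]
[1, 0, 1, 1] [-4.8  -0.   -0.05 -0.  ] rms 1.1489991231099501 bar end [233.05 210.04 190.8  180.84] org [618.79  -8.88  98.63] z axis [0.04 0.   1.  ]
[1, 1, 0, 1] [-2.46  2.68  0.   -0.  ] rms 0.5640593406215721 bar end [228.31 207.06 190.66 180.41] org [618.5   -8.89 101.26] z axis [-0. -0.  1.]
[0, 0, 1, 1] [ 0.    0.    0.06 -0.  ] rms 3.3584809587048445 bar end [215.75 198.34 186.89 176.59] org [618.65  -8.88  98.66] z axis [-0.06 -0.    1.  ]
```

```bash
python3 - <<'E'
from h import *
np.set_printoptions(precision=1,suppress=True)
bed=H(R.from_euler('z',np.pi+.02).as_matrix(),[615.8-2.7,-9,48])
def at(h,d,v=40):
    Q=bed.copy();Q[:3,3]+=[d[0],d[1],h]; go(Q,v=v)
d=np.zeros(2); at(50,d); at(34,d); bot.pause(.3)
f0=np.array(bot.read_state()['contact_force']); h=34.; 
while h>-6:
    h-=2 if h>4 else 1; at(h,d,30); bot.pause(.05); f=np.array(bot.read_state()['contact_force'])-f0
    if abs(f).max()>1.5: print(h,f,d)
    if f[2]>14: break
    d+=np.where(abs(f[:2])>3,np.sign(f[:2])*.4,0)
print(h,f,d,bot.read_state()['t'],bot.read_state()['width'],bot.read_state()['moment'],st()[0])
E
```

```text
18.0 [ 1.5 -0.   0.2] [0. 0.]
0.0 [0.4 0.4 1.6] [0. 0.]
-4.0 [ 0.3 -0.5  7.7] [0. 0.]
-5.0 [-0.2 -2.1 14.5] [0. 0.]
-5.0 [-0.2 -2.1 14.5] [0. 0.] 33.6583 13.567778080763397 [-0.9  0.4 -0.2] [618.4  -8.8  71.2]
```

```bash
python3 - <<'E'
from h import *
np.set_printoptions(precision=1,suppress=True)
bed=H(R.from_euler('z',np.pi+.02).as_matrix(),[615.8-2.7,-9,48])
def at(h,v=40):
    Q=bed.copy();Q[2,3]+=h; go(Q,v=v)
at(-7.5,20); bot.pause(.3); print('press',bot.read_state()['contact_force'],st()[0])
bot.move_gripper(8,6); bot.pause(.3); print('soft',bot.read_state()['contact_force'],st()[0],bot.read_state()['moment'])
at(-3,20); bot.pause(.2); print('ease',bot.read_state()['contact_force'],st()[0])
bot.move_gripper(60,20); bot.pause(.2); print('rel',bot.read_state()['contact_force'],bot.read_state()['moment'])
at(60,100);at(160,200)
q=R.from_matrix((bed@grasp_T())[:3,:3]).as_quat()
bot.line_to([500,-11,235],250); bot.move_gripper(4)
p,qq=[500,-11,300],tool(np.pi/2+.02); bot.move_ptp(p,qq); bot.pause(.15)
s=st(); cv2.imwrite('pics/w7.png',bot.camera('wrist')[:,:,::-1]); np.save('w7.npy',np.r_[s[0],s[1]])
cv2.imwrite('pics/top7.png',bot.camera('top')[:,:,::-1]);cv2.imwrite('pics/scene7.png',bot.camera('scene')[:,:,::-1])
y=np.array([-.02,1,0]);u=np.array([1,.02,0]);z=u*np.sin(.3)-np.array([0,0,np.cos(.3)]);M=np.c_[np.cross(y,z),y,z]
q=R.from_matrix(M).as_quat(); print(q,bot.read_state()['t'])
for x in (440,490,660,690): print(x,bot.solve_ik([x,-11.5+(x-490)*.02,95],q))
f=lambda i:cv2.resize(i,(400,300),interpolation=cv2.INTER_CUBIC)
t=cv2.imread('pics/top7.png')[140:260,195:355]; c=cv2.imread('pics/scene7.png')[110:290,180:420]; w=cv2.imread('pics/w7.png')
cv2.imwrite('pics/q7.png',np.vstack([np.hstack([f(t),f(c)]),np.hstack([f(w),f(w[180:330,180:380])])]))
E
```

```text
press [ 0.8 -5.9 19.9] [621.   -8.7  71.2]
soft [ 2.7 -4.   8.5] [619.6  -8.7  69.2] [-1.5 -0.9 -0.3]
ease [ 0.6 -1.3 -3.2] [616.4  -9.   71. ]
rel [-0.4 -0.3 -0.2] [-0.   0.6  0. ]
[-0.   1.   0.   0.1] 40.3
440 None
490 [ 0.5  0.  -0.9  0.4 -0.3 -2.3]
660 [ 0.3  0.3 -0.5  0.2 -0.5 -2.1]
690 [ 0.3  0.3 -0.5  0.2 -0.5 -2. ]
```

View pics/q7.png

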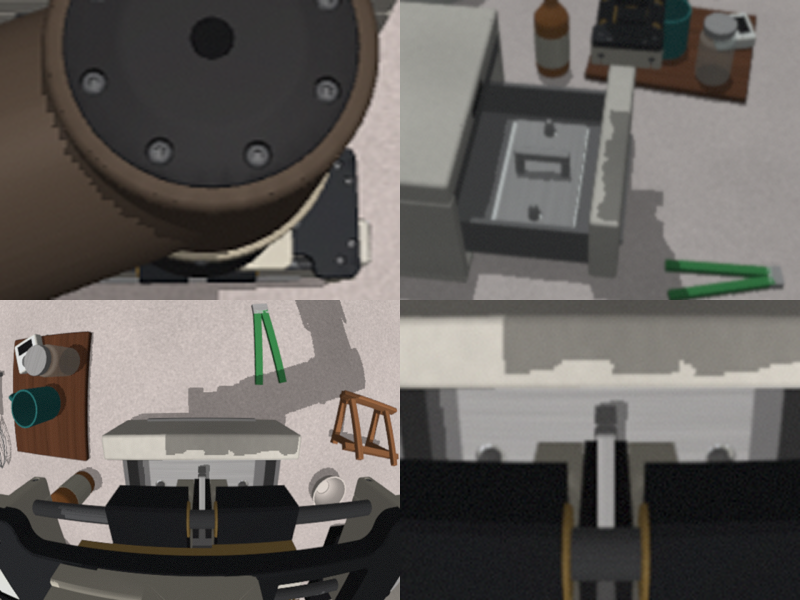

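q7 shows the plate flat on the bed with both pins through its holes, and the jar, mug, timer, oil bottle and bowl undisturbed. Next I'll push the drawer home.

```bash
python3 - <<'E'
from h import *
np.set_printoptions(precision=1,suppress=True)
y=np.array([-.02,1,0]);u=np.array([1,.02,0]);t=.2;z=u*np.sin(t)-np.array([0,0,np.cos(t)]);M=np.c_[np.cross(y,z),y,z]
q=R.from_matrix(M).as_quat()
p=lambda x,h=95:[x,-11.5+(x-490)*.02,h]
print([bot.solve_ik(p(x),q) is not None for x in (455,470,600,690)])
bot.line_to(p(455,290),200,q); bot.line_to(p(455),200); bot.pause(.2)
f0=np.array(bot.read_state()['contact_force']); F=lambda:(np.array(bot.read_state()['contact_force'])-f0)
bot.line_to(p(475),60); print(F())
bot.line_to(p(625),90); print(F(),bot.read_state()['t'])
x=625; f=F()
while x<715:
    x+=3; bot.line_to(p(x),45); f=F()
    if f[0]<-16: break
bot.pause(.3); print('end',x,f,F(),st()[0],bot.read_state()['t'])
bot.line_to(p(x+2),20); bot.pause(.3); print(F(),st()[0])
E
```

```text
[True, True, True, True]
[-0.7  0.1  0.6]
[-0.4 -1.  -0. ] 44.3167
end 658 [-21.6   4.4  13.6] [-21.    3.   13.4] [653.   -8.9  93.9] 47.3667
[-29.3   4.9  19.1] [653.1  -9.1  93.5]
```

The stop came after about 170 mm of travel. I'll back off and check from top-camera intensity profiles that the drawer really is home.

```bash
python3 - <<'E'
from h import *
np.set_printoptions(precision=0,suppress=True,linewidth=200)
bot.line_to([600,-10,95],150); bot.line_to([470,-12,95],250); bot.line_to([470,-12,250],250)
bot.move_ptp([300,-400,300],tool(np.pi/2)); bot.pause(.2)
im=bot.camera('top'); cv2.imwrite('pics/top8.png',im[:,:,::-1]); cv2.imwrite('pics/scene8.png',bot.camera('scene')[:,:,::-1])
s=bot.read_state(); print(s['t'],s['contact_force'])
a=cv2.imread('pics/top0.png',0); b=cv2.imread('pics/top8.png',0)
for c in (225,250,320): 
    print(c,'t0',a[135:160,c]);print('t8',b[135:195,c])
for x in (640,650,660,670,680,690,700,710): print(x,[ (proj('top',np.array([x,yy,z]),1)).round(1).tolist() for yy,z in ((-90,145),(-90,220))])
E
```

```text
51.7667 [ 1.  0. -0.]
225 t0 [146 148 138 126  84  58  57  58  57  57  38  28  28  28  25  49  51  51  50  51  51  50  52  50  51]
t8 [144 146 136 124  83  58  56  57  56  57  38  28  28  26  25  47  47  96 148 154 153 154 153 154 153 153 152 152 152 152 152 155 144 126  75  55  57  56  56  56  55  54  55  55  55  55  56  52  80
  84  86  87  84 128 136 136 133 131 132 132]
250 t0 [148 148 137 127  92  60  56  56  56  58  40  29  28  28  32  49  52  51  52  51  51  51  51  51  52]
t8 [146 146 136 126  91  60  55  56  57  57  39  27  26  25  35  69  73  96 142 149 148 147 148 149 147 146 146 147 147 146 146 148 135 113  68  51  53  54  52  53  53  52  53  52  53  58  74  64  50
  82  86  85  82 130 137 135 135 132 131 132]
320 t0 [148 148 134 119  91  60  54  56  55  54  34  27  28  26  38  49  50  52  52  51  50  51  51  51  51]
t8 [146 146 133 118  90  60  54  55  53  54  34  27  26  27  37  50  40  75 141 148 148 149 149 150 150 150 150 151 152 152 152 148 132  84  56  54  55  56  55  56  55  56  55  55  56  55  55  68  84
  86  84  84 109 130 132 132 134 140 139 134]
640 [[308.6, 179.8], [312.2, 170.3]]
650 [[308.6, 175.4], [312.2, 165.5]]
660 [[308.6, 171.0], [312.1, 160.7]]
670 [[308.5, 166.6], [312.1, 156.0]]
680 [[308.5, 162.2], [312.0, 151.2]]
690 [[308.5, 157.8], [312.0, 146.5]]
700 [[308.5, 153.5], [312.0, 141.8]]
710 [[308.4, 149.1], [311.9, 137.1]]
```

```bash
python3 - <<'E'
from h import *
np.set_printoptions(precision=1,suppress=True)
y=np.array([-.02,1,0]);u=np.array([1,.02,0]);t=.32;z=u*np.sin(t)-np.array([0,0,np.cos(t)]);M=np.c_[np.cross(y,z),y,z]
q=R.from_matrix(M).as_quat()
p=lambda x,h=85:[x,-11.5+(x-490)*.02,h]
print([bot.solve_ik(p(x),q) is not None for x in (600,640,665)])
bot.move_ptp(p(590,220),q); bot.line_to(p(610),150); bot.pause(.15)
f0=np.array(bot.read_state()['contact_force']); F=lambda:(np.array(bot.read_state()['contact_force'])-f0)
x=642; bot.line_to(p(x),80)
while x<690:
    x+=3; bot.line_to(p(x),50); f=F()
    if f[0]<-4: print(x,f,st()[0])
    if f[0]<-22: break
print(bot.read_state()['t'])
bot.line_to(p(x-40),150); bot.line_to(p(x-80,230),250); bot.pause(.1)
im=bot.camera('top'); cv2.imwrite('pics/top9.png',im[:,:,::-1])
b=cv2.imread('pics/top8.png',0); c=cv2.imread('pics/top9.png',0); print(b[160:172,225],c[160:172,225],b[160:172,330],c[160:172,330]); print(bot.read_state()['t'],F())
E
```

```text
[True, True, True]
657 [-15.8   3.2   8.5] [653.8  -9.   83.8]
660 [-31.8   7.2  18.8] [654.   -9.6  83.1]
56.8083
[153 152 152 152 152 152 155 144 126  75  55  57] [187 186 188 186 186 187 190 176 155  94  71  71] [146 148 147 147 148 150 150 132  82  56  55  55] [179 181 181 183 182 184 184 161 102  71  69  70]
58.125 [-0.6 -0.6 -0.7]
```

```bash
python3 -c "
from plant import bot
print(bot.close_job())"
```

```text
the job is handed in; nothing more can be done
None
```

The job is handed in at about 58 s: the jar is upright on the board, the plate lies flush over both pins, the drawer is pushed hard against its stop, and nothing else was touched.

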